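# Set the sunken grind adjuster

## Task

Take the lid off the coffee grinder and set it down right way up on the worktop. Then ease the sunken knob in the top of the grinder down to the depth at which its lock lets it pass (different each time: feel for it, and never force it down to its bottom), turn it clockwise to the end stop, and let it spring back up into the notch there. Do not shove, twist or tip the grinder, and leave the other things on the worktop where they stand.

Things in the scene. Friction and masses are not known exactly. Their poses are not given: they have to be found in the camera images.
- grinder: Compact coffee grinder without hopper, loose on the worktop (about 1.6 kg; slides if pushed sideways with about 10 N or twisted with 0.5 N m). Upright round body 120 mm across, 100 mm high, aluminium below, black above. Origin: centre of its underside; z up; the small outlet is on its -x side.
- well_mouth (a point): Centre of the mouth of the round well in the grinder's top, at rim height (100 mm above the worktop). The well is 76 mm across and 31 mm deep with upright walls; the rim round it is 22 mm wide.
- rim_edge (a point): Point on the top of the grinder's rim, 55 mm from its axis towards the grinder's -x: shows any shoving or twisting of the grinder.
- knob_grip (a point): Centre of the knob's grip (moves with it), on the well's axis, 13 mm below the rim when up. An upright bar 32 mm long (x, inlaid end at +x), 10 mm thick (y), from 22 to 6 mm below the rim, on a round skirt 40 mm across, its top 22 mm below the rim. Pinch it across its thickness; 33 mm is free beside each face: enter the well with fingers opened only part way.
- knob (a joint): Knob angle, rad, growing clockwise from above; 0: inlaid end along the grinder's +x. Friction 0.02 N m. While up it is free only from 0 to about 0.5 (parked; starts at 0 to 0.4); there a hidden lock blocks it. At the right depth (see knob_press) it passes the lock (0.5 to 1.22). From 1.22 to the hard end stop at 1.38 is the notch, where it can spring up again.
- knob_press (a joint): How far the knob is pushed down on its spring, m; 0 is up. Spring: 3 N at 0, 1.5 N more per mm. The lock lets it pass only in a window 1.5 mm high that begins at an unknown 1.5 to 8 mm; above and below it is blocked. Ease down slowly with a light clockwise twist against the lock (0.1 to 0.2 N m) until it gives. If the lock's edge then draws it down, follow. Over 9.8 mm (17.7 N) is too hard.
- lid: Black round lid lying loosely over the well: disc 100 mm across, 6 mm thick, with a plug under it, 70 mm across and 4 mm deep, in the well. 0.12 kg. Origin: centre of the plug's underside (height 0 when it stands on the worktop); z up. A free place for its centre: x = 0.42, y = 0.31, left of the grinder and nearer the robot.
- lid_grip (a point): Centre of the lid's upright round grip knob, 22 mm across and 22 mm high, on the lid's axis, 22 mm above the lid's origin.
- tin: Bystander: round tin, 75 mm across, 58 mm high. Origin: centre of its underside.
- mill: Bystander: wooden pepper mill, 58 mm across, 150 mm high. Origin: centre of its underside.
- salt: Bystander: salt shaker, 44 mm across, 90 mm high. Origin: centre of its underside.
- spice_jar: Bystander: spice jar with pale cap, 41 mm across, 100 mm high. Origin: centre of its underside.

How it is judged:
By the outcome, as a careful person would: the job done as asked, in the order asked, and still so for the second after the job is handed in, with the robot touching nothing.
It also fails if it takes over 64 s, if anything falls off the work surface, if the arm or the gripper's body presses on something with over 40 N, if the wrist force passes 120 N, or if a joint passes its speed limit or range.

## Robot

A 6-joint arm with a two-finger parallel gripper is mounted at the origin on a cart in front of the work surface, level with it; the furniture and walls round the work are solid. World frame = base frame: x ahead of the robot, y to its left, z up, the work surface at z = 0. Lengths are in m, angles in degrees, forces in N, time in s.
With the tool pointing down it reaches from about 0.4 to 0.825 m from the base axis. Payload 7 kg.
Tool frame: the origin (TCP) lies at the very end of the fingers, on their centre line; the grasp point (between the pads) lies 19 mm behind it (ctrl.hold_point_z is the distance from the TCP to the grasp point, in m); z points along the fingers, y is the line along which they close (so a half turn about z gives the same grasp; the last joint's range is limited). The gripper opens to 88 mm and grips with 3 to 60 N. Pads are 19 mm wide; open, the fingers measure 130 mm over their backs; the gripper's body (78 mm by 193 mm) begins 47 mm behind the grasp point.
Start: joints at [-55.399, 20.546, 0.682, 0, -70.136, -16.507], TCP at [0.21, -0.642, 0.227] pointing down, gripper open.
Joint ranges: [-176.03, 176.03], [-82.01, 121.73], [-58.28, 71.71], [-173.87, 95.51], [-174.79, -0.11], [-173.66, 173.66]. Speed limits (degrees/s): [136.94, 136.94, 172.46, 180, 180, 180].

## Interface

Orientations are given as [roll, pitch, yaw] about the fixed x, y, z axes, in that order (R = Rz(yaw) Ry(pitch) Rx(roll)).
In Python, from plant import sensors, viewer, workorder, ctrl gives the robot as it stands.
- The arm moves only by the shell command python3 -m pendant 'ROWS'. ROWS is JSON, a list of rows, each a list of 3 entries, a list of its own where there are three numbers: the opening, from -1 (shut) to 1 (fully open), so that 0 is half open, then the shift along the tool's x, y, z in m, then the turn, a rotation vector about the tool's x, y, z in degrees. A call has 1 to 10 rows; each row is the pose to reach, as a shift and turn from the pose commanded when the call began, along the tool's axes at that moment; what a row does not reach only later rows make up. A row lasts 1/12 s, in which the tool goes at most 41.7 mm and 7.16 degrees, less where a joint would pass 70% of its speed; a pose out of reach is approached as far as the arm can. A call with a gripper value outside its range is refused whole. The fingers move at their own pace and stop on an object; the grip force is fixed at half the most. Time passes only in rows, so rows that repeat a pose let the fingers close. It gives the time, the measured TCP pose, the force, the opening and the grip force at its end, in the units of the state.
- sensors.get_obs(): the state, without advancing time (a new reading comes with each control period).
- viewer.snapshot(name): name is "side" or "top"; returns the picture (400x640x3 uint8, red, green, blue); there is no depth.
- viewer.camera_params(name): a dict with "fx", "fy", "cx", "cy" (pixels), "extrinsics" (4x4, takes a point from world to camera coordinates). Camera axes: x right, y up, looking along -z (the intrinsics and any distortion apply to the point x, -y, -z); pixel columns grow to the right and rows downward; lengths in m; the calibration is good to about 2 mm. A picture is of the moment at which its call begins. camera_params takes no time and is no camera call.
- workorder.close_job(): hands the job in; it is judged then, once.
The state is a dict: "clock": time; "joint_pos": joint angles; "qvel": joint speeds; "tau": joint torques, N m; "tool_pos": TCP position; "orientation": TCP orientation; "force": force on the tool from outside, world axes, zero at the start; "moment": the same for the moment, N m; "opening": finger opening in m; "gripper_force": force on a finger pad.
Only numpy, scipy, OpenCV 4.12 (cv2) and the standard library are available. Lean on these libraries where they do the work, as an engineer would, in place of code of your own. Each camera call takes 0.05 s, during which the arm holds its last target. There are 200 camera calls.

## Working session

There is one attempt and no reset: what is moved stays moved. The work goes in short steps, Python scripts to look and compute and a shell command to move; the robot and the scene stay as the last step left them, time stands still between calls to the robot, and variables do not carry over. Pictures are saved under pics/ and viewed, at most 10 in all, crops included, and the job is handed in when it is done.

```bash
mkdir -p pics; ls; python3 - <<'E'
from plant import sensors, viewer, ctrl
import cv2, numpy as np
print(sensors.get_obs())
for n in("side","top"):
    cv2.imwrite(f"pics/{n}0.png",viewer.snapshot(n)[:,:,::-1]); p=viewer.camera_params(n)
    print(n,{k:(np.round(v,4).tolist() if k=="extrinsics" else v) for k,v in p.items()})
E
```

```text
pics
{'clock': 0.0, 'joint_pos': array([-5.53988468e+01,  2.05896396e+01,  6.33315078e-01, -2.02461808e-02,
       -7.01366250e+01, -1.65070692e+01]), 'qvel': array([ 0.05356991,  0.01021918, -0.10594079,  0.06697475,  0.03127598,
       -0.06028197]), 'tau': array([ 4.38422103e-04, -5.82718134e+01,  2.93053901e+01,  6.99716672e+00,
        6.68471883e-03, -1.82245576e-04]), 'tool_pos': array([ 0.20945875, -0.64115252,  0.22563908]), 'orientation': array([ 1.79905473e+02, -8.16427080e-03, -1.61912804e+02]), 'force': array([-0.2874004 ,  0.09851542,  0.24007622]), 'moment': array([ 0.01065144, -0.02480612, -0.02356018]), 'gripper_force': 0.0, 'opening': 0.08772068866349536}
side {'fx': 421.502770979813, 'fy': 421.502770979813, 'cx': 316.1173078793552, 'cy': 196.87877770105155, 'extrinsics': [[-0.8844, -0.4666, 0.0098, 0.5757], [0.2146, -0.3879, 0.8964, -0.0974], [-0.4145, 0.7949, 0.4431, -0.9969], [0.0, 0.0, 0.0, 1.0]]}
top {'fx': 411.45893170317, 'fy': 411.45893170317, 'cx': 318.54901354649263, 'cy': 199.4469526269314, 'extrinsics': [[0.1682, -0.9857, 0.001, 0.1754], [0.9613, 0.1643, 0.2213, -0.5854], [-0.2184, -0.0362, 0.9752, -0.8293], [0.0, 0.0, 0.0, 1.0]]}
```

View pics/side0.png

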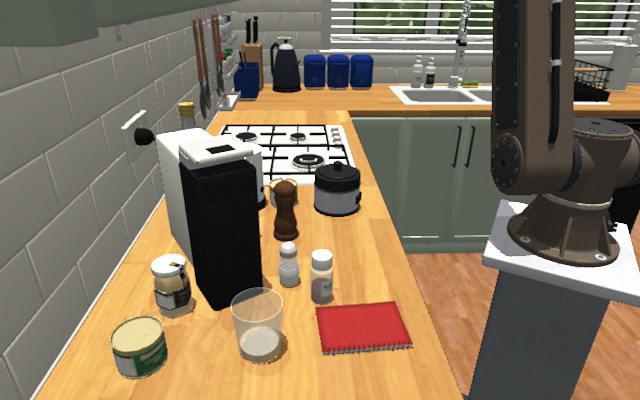

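View pics/top0.png

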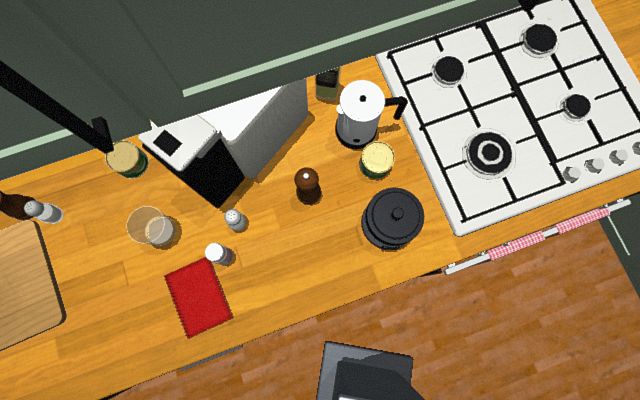

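The top view shows the grinder with its lid at about (394,216), the lid's grip at (397,213), the tin at (378,158) and the mill at (307,184). The salt is at (235,220), the jar at (218,254), and a red mat at (198,297). In the side view the lid's grip is at about (338,166).

```bash
cat > h.py <<'E'
import numpy as np, cv2
from plant import sensors, viewer, ctrl
from scipy.spatial.transform import Rotation as Ro
def P(n): return viewer.camera_params(n)
def proj(n,X):
    p=P(n); c=(np.c_[np.atleast_2d(X),np.ones(len(np.atleast_2d(X)))]@np.array(p["extrinsics"]).T)[:,:3]
    return np.c_[p["cx"]+p["fx"]*c[:,0]/-c[:,2], p["cy"]-p["fy"]*c[:,1]/-c[:,2]]
def back(n,uv,z):
    p=P(n); E=np.array(p["extrinsics"]); R=E[:3,:3]; o=-R.T@E[:3,3]
    d=R.T@np.array([(uv[0]-p["cx"])/p["fx"],-(uv[1]-p["cy"])/p["fy"],-1]); return o+d*(z-o[2])/d[2]
def shift(X):
    "tool-frame shift from the measured TCP to world X, in mm"
    o=sensors.get_obs(); R=Ro.from_euler("xyz",o["orientation"],degrees=True).as_matrix()
    return np.round(1000*R.T@(np.array(X)-o["tool_pos"]),1)
def crops(specs,name,w=400):
    ims=[]
    for n,u,v,r in specs:
        im=viewer.snapshot(n)[:,:,::-1]; ims.append(cv2.resize(im[v-r:v+r,u-r:u+r],(w,w),interpolation=cv2.INTER_CUBIC))
    cv2.imwrite(f"pics/{name}.png",np.hstack(ims))
E
python3 - <<'E'
from h import *
crops([("top",395,215,40),("side",338,188,40)],"c1")
for n,uv in(("top",(397,213)),("side",(338,166))): print(n,back(n,uv,.128).round(4))
for nm,uv,z in(("tin",(378,158),.058),("mill",(307,175),.15),("jar",(212,249),.1),("moka",(362,95),.15)): print(nm,back("top",uv,z).round(3))
print("free",proj("top",[.42,.31,0]),proj("side",[.42,.31,0]), "edge",back("top",(444,270),0))
E
```

```text
top [0.5325 0.1095 0.128 ]
side [0.5199 0.1343 0.128 ]
tin [0.666 0.156 0.058]
mill [0.574 0.299 0.15 ]
jar [0.401 0.466 0.1  ]
moka [0.764 0.217 0.15 ]
free [[292.29458884 257.13309132]] [[343.2926748  254.99594162]] edge [ 0.44917237 -0.03183902  0.        ]
```

View pics/c1.png

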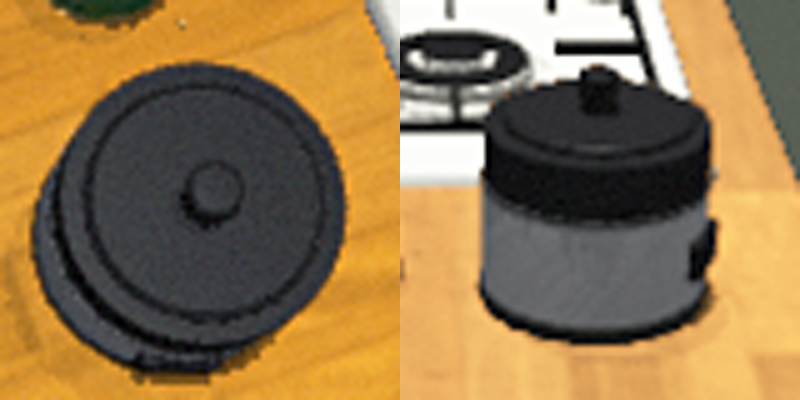

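The crop shows the grip top at top-crop (217,187), which is full-image (398,212). The lid disc centre is at about (206,203), or (395.8,215.2), and the side-view grip top at about (337.6,162.3). The outlet faces the robot: top-crop (175,365), side-crop (705,250).

```bash
python3 - <<'E'
from h import *
for n,uv,z in(("top",(398,211.9),.128),("side",(337.6,162.4),.128),("top",(395.9,215.1),.106),("side",(337,172.5),.106)): print(n,back(n,uv,z).round(4))
print("outlet",back("top",(390,247.5),.045), back("side",(439-0+0-400/5-20+0,198),.045))
# silhouettes of hypothetical rims
X=np.array([.530,.111,0]); a=np.arange(0,360,1)*np.pi/180
for nm,r,z in(("rim",.06,.1),("lid",.05,.106),("grip",.011,.128)):
    q=np.c_[X[0]+r*np.cos(a),X[1]+r*np.sin(a),0*a+z]
    for n,o in(("top",(355,175)),("side",(298,148))):
        u=(proj(n,q)-o+.5)*5-.5; print(nm,n,u.min(0).round(),u.max(0).round())
print(np.round(sensors.get_obs()["orientation"],2), shift([.53,.111,.2]))
E
```

```text
top [0.5351 0.1078 0.128 ]
side [0.5312 0.1128 0.128 ]
top [0.5327 0.1076 0.106 ]
side [0.526  0.1257 0.106 ]
outlet [0.47282215 0.10152726 0.045     ] [0.51022985 0.14260648 0.045     ]
rim top [50. 70.] [340. 355.]
rim side [85. 81.] [319. 172.]
lid top [76. 89.] [319. 329.]
lid side [105.  77.] [300. 153.]
grip top [180. 171.] [235. 224.]
grip side [182.  65.] [225.  81.]
[ 1.7994e+02 -1.0000e-02 -1.6191e+02] [-538.2  615.6   26.6]
```

```bash
python3 -m pendant '[[0.2,[-0.034,0.039,-0.01],[0,0,-7]],[0.2,[-0.062,0.071,-0.01],[0,0,-14]],[0.2,[-0.09,0.103,-0.01],[0,0,-21]],[0.2,[-0.117,0.134,-0.01],[0,0,-28]],[0.2,[-0.144,0.165,-0.01],[0,0,-35]],[0.2,[-0.171,0.196,-0.01],[0,0,-42]],[0.2,[-0.198,0.227,-0.01],[0,0,-49]],[0.2,[-0.225,0.258,-0.01],[0,0,-56]],[0.2,[-0.252,0.289,-0.01],[0,0,-63]],[0.2,[-0.269,0.308,-0.01],[0,0,-70]]]'
python3 -c "
from h import *
print(shift([.533,.109,.19]),sensors.get_obs()['orientation'])"
```

```text
clock: 1.03
tool_pos: [0.3699, -0.263, 0.2368]
orientation: [-180.0, 0.0, -91.5]
force: [0.2, -1.4, 0.3]
opening: 0.0525
gripper_force: 0.0
[-376.3 -153.    47. ] [-1.79951310e+02  3.21058738e-03 -9.15419239e+01]
```

```bash
python3 -m pendant '[[0.2,[-0.038,-0.015,0.004],[0,0,-7]],[0.2,[-0.076,-0.031,0.008],[0,0,-14]],[0.2,[-0.114,-0.046,0.012],[0,0,-21]],[0.2,[-0.151,-0.061,0.016],[0,0,-28]],[0.2,[-0.189,-0.077,0.02],[0,0,-35]],[0.2,[-0.227,-0.092,0.024],[0,0,-42]],[0.2,[-0.264,-0.107,0.028],[0,0,-49]],[0.2,[-0.302,-0.123,0.032],[0,0,-56]],[0.2,[-0.34,-0.138,0.036],[0,0,-63]],[0.2,[-0.376,-0.153,0.037],[0,0,-70]]]'
python3 -c "
from h import *
print(shift([.533,.109,.105]),sensors.get_obs()['orientation'])"
```

```text
clock: 1.87
tool_pos: [0.5351, 0.1076, 0.199]
orientation: [180.0, 0.0, -21.5]
force: [0.8, -1.4, 0.1]
opening: 0.0527
gripper_force: 0.0
[-2.4 -0.6 94. ] [ 1.79980610e+02  3.03061833e-02 -2.15337099e+01]
```

```bash
python3 -m pendant '[[0.2,[-0.0005,0,0.02],[0,0,-6]],[0.2,[-0.001,0,0.04],[0,0,-12]],[0.2,[-0.0015,0,0.06],[0,0,-15]],[0.2,[-0.002,0,0.075],[0,0,-15]],[0.2,[-0.002,0,0.083],[0,0,-15]],[0.2,[-0.002,0,0.088],[0,0,-15]],[0.2,[-0.002,0,0.089],[0,0,-15]],[0.2,[-0.002,0,0.089],[0,0,-15]]]'
python3 -c "
from h import *
crops([('top',395,210,50),('side',338,170,50)],'c2')"
```

```text
clock: 2.53
tool_pos: [0.5336, 0.1062, 0.111]
orientation: [-180.0, -0.0, -6.9]
force: [-0.2, 0.1, 0.7]
opening: 0.0526
gripper_force: 0.0
```

View pics/c2.png

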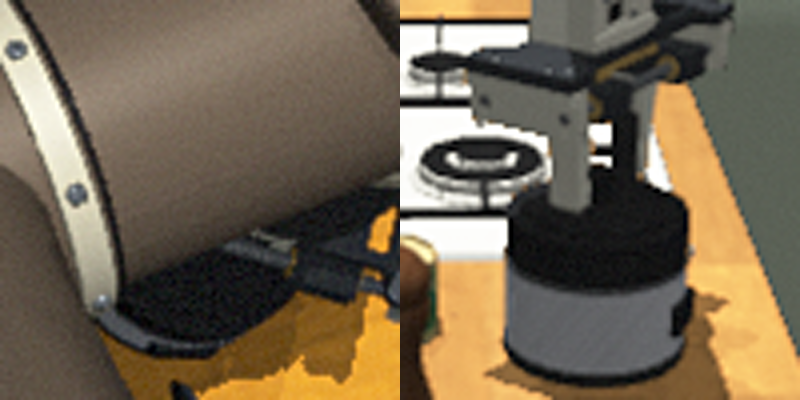

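The side view shows the fingers straddling the lid's grip, with the tips just above the disc. I'll centre the gripper and close gently.

```bash
python3 -m pendant '[[-0.2,[0,-0.0025,0.001],[0,0,0]],[-0.4,[0,-0.0025,0.001],[0,0,0]],[-0.45,[0,-0.0025,0.001],[0,0,0]],[-0.5,[0,-0.0025,0.001],[0,0,0]],[-0.55,[0,-0.0025,0.001],[0,0,0]],[-0.6,[0,-0.0025,0.001],[0,0,0]],[-0.7,[0,-0.0025,0.001],[0,0,0]],[-0.7,[0,-0.0025,0.001],[0,0,0]]]'
```

```text
clock: 3.3
tool_pos: [0.5335, 0.1086, 0.1097]
orientation: [180.0, -0.0, -6.9]
force: [-0.6, -0.5, 2.2]
opening: 0.0208
gripper_force: 30.0
```

```bash
python3 -m pendant '[[-0.7,[0,0,-0.003],[0,0,0]],[-0.7,[0,0,-0.008],[0,0,0]],[-0.7,[0,0,-0.02],[0,0,0]],[-0.7,[0,0,-0.04],[0,0,0]],[-0.7,[0,0,-0.06],[0,0,0]],[-0.7,[-0.015,-0.02,-0.06],[0,0,0]],[-0.7,[-0.035,-0.048,-0.06],[0,0,0]],[-0.7,[-0.055,-0.075,-0.06],[0,0,0]],[-0.7,[-0.076,-0.104,-0.06],[0,0,0]],[-0.7,[-0.096,-0.131,-0.06],[0,0,0]]]'
python3 -c "
from h import *
o=sensors.get_obs();print(o['force'],o['gripper_force'])
print(shift([.42,.31,.012]))"
```

```text
clock: 4.13
tool_pos: [0.453, 0.2515, 0.1701]
orientation: [-180.0, -0.0, -6.9]
force: [0.2, 0.7, -0.9]
opening: 0.0213
gripper_force: 30.0
[ 0.1898088   0.68514161 -0.91324923] 29.998644590377808
[-39.9 -54.  158.1]
```

```bash
python3 -m pendant '[[-0.7,[-0.02,-0.028,0],[0,0,0]],[-0.7,[-0.04,-0.054,0.02],[0,0,0]],[-0.7,[-0.04,-0.054,0.055],[0,0,0]],[-0.7,[-0.04,-0.054,0.09],[0,0,0]],[-0.7,[-0.04,-0.054,0.12],[0,0,0]],[-0.7,[-0.04,-0.054,0.14],[0,0,0]],[-0.7,[-0.04,-0.054,0.147],[0,0,0]],[-0.7,[-0.04,-0.054,0.151],[0,0,0]],[-0.7,[-0.04,-0.054,0.154],[0,0,0]],[-0.7,[-0.04,-0.054,0.155],[0,0,0]]]'
python3 -c "
from h import *
crops([('top',292,240,50),('side',345,250,50)],'c3')"
```

```text
clock: 4.97
tool_pos: [0.4213, 0.3093, 0.0154]
orientation: [-179.9, -0.0, -6.9]
force: [0.2, -0.1, -1.0]
opening: 0.0211
gripper_force: 30.0
```

View pics/c3.png

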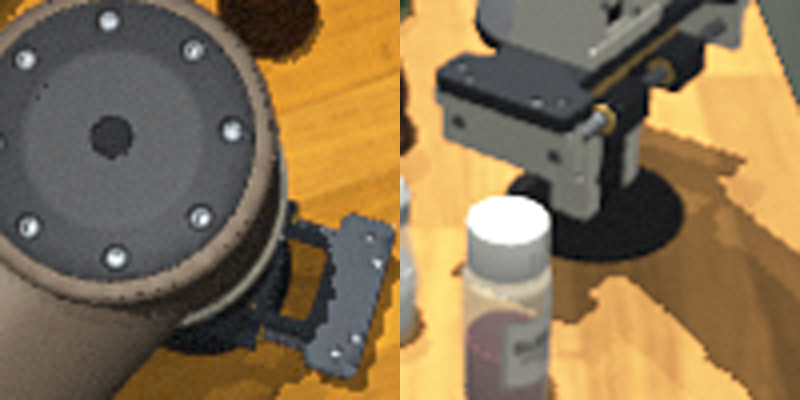

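The lid is in the gripper, level and just above the worktop, clear of the jar and mill. Next I'll lower it to contact.

```bash
python3 -m pendant '[[-0.7,[0,0,0.0005],[0,0,0]],[-0.7,[0,0,0.001],[0,0,0]],[-0.7,[0,0,0.0015],[0,0,0]],[-0.7,[0,0,0.0015],[0,0,0]]]'
```

```text
clock: 5.4
tool_pos: [0.421, 0.309, 0.0137]
orientation: [-179.9, -0.0, -6.9]
force: [-1.4, -0.6, 3.5]
opening: 0.021
gripper_force: 30.0
```

```bash
python3 -m pendant '[[-0.4,[0,0,0],[0,0,0]],[-0.2,[0,0,0],[0,0,0]],[0,[0,0,0],[0,0,0]],[0.1,[0,0,0],[0,0,0]],[0.1,[0,0,0],[0,0,0]],[0.1,[0,0,-0.02],[0,0,0]],[0.1,[0,0,-0.055],[0,0,0]],[0.1,[0,0,-0.095],[0,0,0]],[0.1,[0,0,-0.135],[0,0,0]],[0.1,[0,0,-0.16],[0,0,0]]]'
python3 -c "
from h import *
print(shift([.45,.27,.18]))"
```

```text
clock: 6.23
tool_pos: [0.4217, 0.3094, 0.1772]
orientation: [-179.8, -0.1, -6.9]
force: [1.1, 1.6, 0.1]
opening: 0.0482
gripper_force: 0.0
[32.9 35.7 -2.8]
```

```bash
python3 -c "
from h import *
crops([('top',395,212,25),('side',338,178,25)],'c4')
cv2.imwrite('pics/s4.png',viewer.snapshot('side')[:,:,::-1])"
```

```text
(no output)
```

View pics/c4.png

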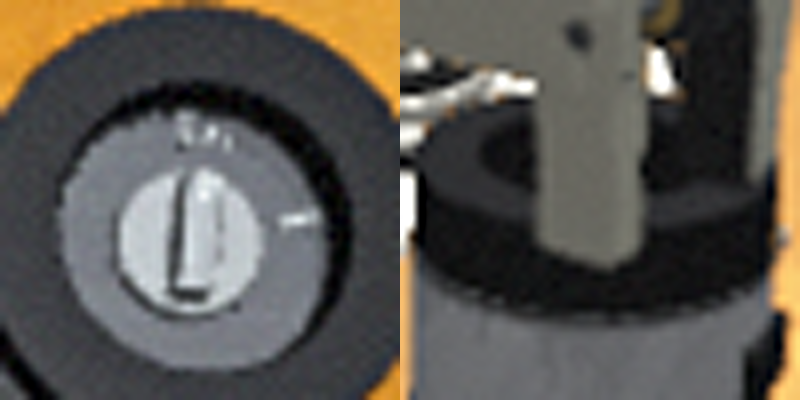

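View pics/s4.png

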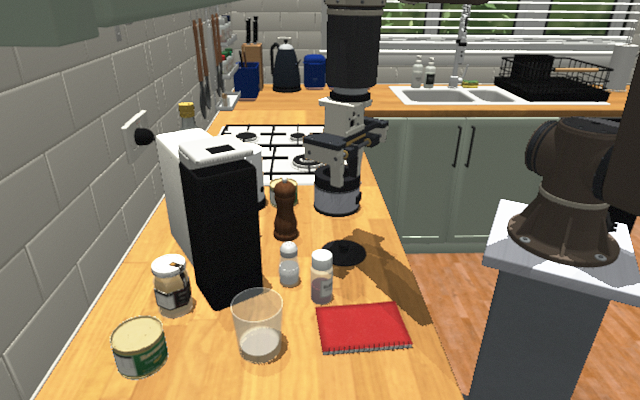

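The side view shows the lid flat on the worktop at about (344,252), where intended. The top crop shows the bar's top face running from about crop (207,172) to (198,292), the skirt centred at about (191,242), and the rim circle around it.

```bash
python3 - <<'E'
from h import *
f=lambda c:(370+(c[0]+.5)/8-.5,187+(c[1]+.5)/8-.5)
print("skirt",back("top",f((191,242)),.078).round(4))
A,B=back("top",f((207,172)),.094),back("top",f((198,292)),.094); print("bar",A,B,(A+B)/2,np.linalg.norm(A-B),np.degrees(np.arctan2(*(A-B)[1::-1])))
print("tick",back("top",f((297,219)),.069),"label",back("top",f((204,133)),.069))
im=cv2.imread("pics/c4.png")[:,:400]; im=cv2.resize(im,(600,600)); a=np.arange(0,361,4)*np.pi/180
for X,col in(((.533,.109),(0,255,0)),((.5345,.1075),(0,0,255))):
  for r,z in((.06,.1),(.038,.1),(.02,.078)):
    q=(proj("top",np.c_[X[0]+r*np.cos(a),X[1]+r*np.sin(a),0*a+z])-(370,187)+.5)*12-.5
    cv2.polylines(im,[q.astype(int).reshape(-1,1,2)],True,col,1)
cv2.imwrite("pics/c5.png",im)
print(shift([.534,.108,.18]))
E
```

```text
skirt [0.5342 0.1079 0.078 ]
bar [0.54997187 0.10860046 0.094     ] [0.51801399 0.10685143 0.094     ] [0.53399293 0.10772594 0.094     ] 0.032005707170049115 3.1326309993166572
tick [0.54711402 0.07925574 0.069     ] label [0.56637424 0.10690669 0.069     ]
[135.9 186.8  -4.9]
```

View pics/c5.png

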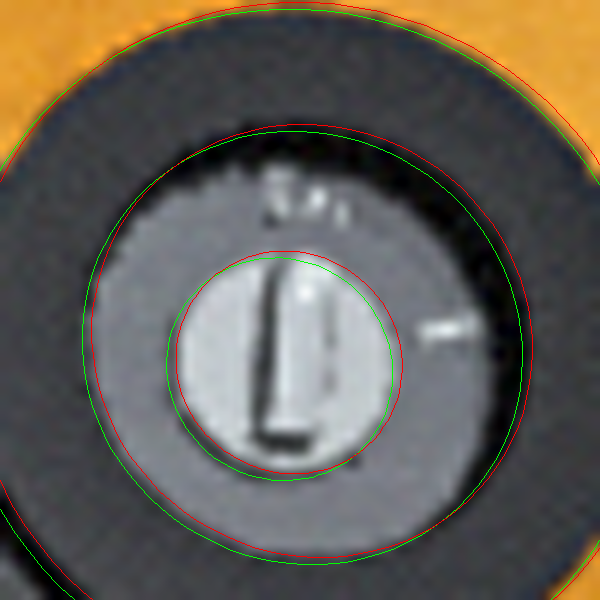

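Centre is (0.534, 0.108), and the bar's inlaid end is at a yaw of about +3°. The green and red overlay circles bracket the rim and well well.

```bash
python3 -m pendant '[[-0.5,[0.022,0.031,0],[0,0,-2]],[-0.5,[0.045,0.062,0],[0,0,-4]],[-0.5,[0.068,0.093,0],[0,0,-6]],[-0.5,[0.091,0.125,0],[0,0,-8]],[-0.5,[0.114,0.156,0],[0,0,-10]],[-0.5,[0.129,0.177,0.01],[0,0,-10]],[-0.5,[0.136,0.187,0.03],[0,0,-10]],[-0.5,[0.136,0.187,0.05],[0,0,-10]],[-0.5,[0.136,0.187,0.06],[0,0,-10]],[-0.5,[0.136,0.187,0.06],[0,0,-10]]]'
python3 -c "
from h import *
print(shift([.534,.108,.081]))"
```

```text
clock: 7.22
tool_pos: [0.5312, 0.1054, 0.1097]
orientation: [179.9, 0.3, 3.0]
force: [-0.2, 0.0, 0.6]
opening: 0.0217
gripper_force: 0.0
[ 3.1 -2.5 28.7]
```

```bash
python3 -m pendant '[[-0.5,[0.001,-0.001,0],[0,0,0]],[-0.5,[0.001,-0.001,0],[0,0,0]],[-0.5,[0.001,-0.001,0],[0,0,0]]]'
python3 -c "
from h import *
print(shift([.534,.108,.081]))"
```

```text
clock: 7.47
tool_pos: [0.5348, 0.1086, 0.1141]
orientation: [-180.0, -0.1, 3.2]
force: [0.5, 0.2, -0.3]
opening: 0.022
gripper_force: 0.0
[-0.9  0.6 33.1]
```

```bash
python3 -m pendant '[[-0.5,[-0.0007,0.0005,0.005],[0,0,0]],[-0.5,[-0.0007,0.0005,0.01],[0,0,0]],[-0.5,[-0.0007,0.0005,0.014],[0,0,0]],[-0.5,[-0.0007,0.0005,0.018],[0,0,0]],[-0.5,[-0.0007,0.0005,0.022],[0,0,0]],[-0.5,[-0.0007,0.0005,0.026],[0,0,0]],[-0.5,[-0.0007,0.0005,0.029],[0,0,0]],[-0.5,[-0.0007,0.0005,0.032],[0,0,0]],[-0.5,[-0.0007,0.0005,0.032],[0,0,0]],[-0.5,[-0.0007,0.0005,0.032],[0,0,0]]]'
python3 -c "
from h import *
o=sensors.get_obs();print(o['force'],o['moment'],shift([.534,.108,.081]))"
```

```text
clock: 8.3
tool_pos: [0.5335, 0.1071, 0.0809]
orientation: [180.0, 0.0, 3.1]
force: [0.1, -0.5, -0.1]
opening: 0.0215
gripper_force: 0.0
[ 0.12022364 -0.46550044 -0.11302864] [-0.05417129  0.16180232  0.00179057] [ 0.5 -0.9 -0.1]
```

```bash
python3 -m pendant '[[-0.65,[0,-0.0005,0],[0,0,0]],[-0.7,[0,-0.0005,0],[0,0,0]],[-0.73,[0,-0.0005,0],[0,0,0]],[-0.75,[0,-0.0005,0],[0,0,0]],[-0.75,[0,-0.0005,0],[0,0,0]],[-0.75,[0,-0.0005,0],[0,0,0]]]'
python3 -c "
from h import *
o=sensors.get_obs();print(o['force'],o['moment'],o['opening'])"
```

```text
clock: 8.8
tool_pos: [0.5336, 0.1077, 0.0811]
orientation: [-180.0, -0.0, 3.1]
force: [-0.9, -0.3, -0.3]
opening: 0.0114
gripper_force: 0.0
[-0.86610045 -0.27555984 -0.29540723] [-0.04197432  0.16879759 -0.03027667] 0.011378642647177457
```

```bash
python3 -m pendant '[[-0.78,[0,0,0],[0,0,0]],[-0.8,[0,0,0],[0,0,0]],[-0.85,[0,0,0],[0,0,0]],[-0.9,[0,0,0],[0,0,0]],[-0.9,[0,0,0],[0,0,0]]]'
python3 -c "
from h import *
o=sensors.get_obs();print(o['force'],o['moment'],o['opening'])"
```

```text
clock: 9.22
tool_pos: [0.5335, 0.1078, 0.0811]
orientation: [-180.0, -0.0, 3.1]
force: [-0.5, 0.4, 0.4]
opening: 0.0098
gripper_force: 30.0
[-0.53580739  0.36269914  0.38632653] [0.31529917 0.39388064 0.05509613] 0.009774077112133982
```

```bash
cat >> h.py <<'E'
def st():
    o=sensors.get_obs(); print("F",o["force"].round(2),"M",o["moment"].round(3),"yaw",o["orientation"][2].round(2),"p",(o["tool_pos"]*1000).round(2),"op",round(o["opening"]*1000,2),"t",round(o["clock"],2))
E
python3 -m pendant '[[-0.9,[0,0,0],[0,0,3]],[-0.9,[0,0,0],[0,0,6]],[-0.9,[0,0,0],[0,0,9]],[-0.9,[0,0,0],[0,0,12]],[-0.9,[0,0,0],[0,0,14]],[-0.9,[0,0,0],[0,0,14]]]'; python3 -c "
from h import *
st()"
```

```text
clock: 9.72
tool_pos: [0.5336, 0.1079, 0.0811]
orientation: [-180.0, -0.0, -11.0]
force: [-1.6, 1.8, 0.9]
opening: 0.0099
gripper_force: 30.0
F [-1.59  1.82  0.88] M [ 0.651  0.486 -0.029] yaw -10.99 p [533.57 107.89  81.12] op 9.92 t 9.72
```

```bash
python3 -m pendant '[[-0.9,[0,0,0],[0,0,1.5]],[-0.9,[0,0,0],[0,0,3]],[-0.9,[0,0,0],[0,0,4]],[-0.9,[0,0,0],[0,0,4]]]'; python3 -c "
from h import *
st()"
```

```text
clock: 10.05
tool_pos: [0.5336, 0.1079, 0.0811]
orientation: [-180.0, -0.0, -14.9]
force: [-1.3, 1.9, 1.7]
opening: 0.0097
gripper_force: 30.0
F [-1.3   1.85  1.66] M [0.96  0.56  0.007] yaw -14.9 p [533.62 107.93  81.14] op 9.73 t 10.05
```

```bash
python3 -m pendant '[[-0.9,[0,0,0],[0,0,1]],[-0.9,[0,0,0],[0,0,2]],[-0.9,[0,0,0],[0,0,2]]]'; python3 -c "
from h import *
st()"; python3 -m pendant '[[-0.9,[0,0,0],[0,0,0.7]],[-0.9,[0,0,0],[0,0,1.5]],[-0.9,[0,0,0],[0,0,1.5]]]'; python3 -c "
from h import *
st()"
```

```text
clock: 10.3
tool_pos: [0.5336, 0.1079, 0.0811]
orientation: [-180.0, -0.0, -17.0]
force: [-1.5, 4.3, 2.0]
opening: 0.0093
gripper_force: 30.0
F [-1.48  4.3   1.95] M [ 1.355  0.663 -0.037] yaw -16.97 p [533.62 107.91  81.13] op 9.33 t 10.3
clock: 10.55
tool_pos: [0.5336, 0.1079, 0.0811]
orientation: [-180.0, -0.0, -18.5]
force: [-2.4, 5.5, 0.8]
opening: 0.0095
gripper_force: 30.0
F [-2.44  5.54  0.85] M [1.636 0.746 0.006] yaw -18.47 p [533.61 107.9   81.11] op 9.51 t 10.55
```

```bash
python3 -m pendant '[[-0.9,[-0.00015,-0.0002,0],[0,0,0]],[-0.9,[-0.0003,-0.0004,0],[0,0,0]],[-0.9,[-0.0003,-0.0004,0],[0,0,0]]]'; python3 -c "
from h import *
st()"
```

```text
clock: 10.8
tool_pos: [0.5336, 0.108, 0.0811]
orientation: [180.0, -0.0, -18.4]
force: [-0.2, 1.9, 0.8]
opening: 0.0103
gripper_force: 30.0
F [-0.19  1.89  0.81] M [ 0.71   0.082 -0.027] yaw -18.39 p [533.55 107.96  81.11] op 10.32 t 10.8
```

```bash
python3 -m pendant '[[-0.9,[0,-0.0002,0],[0,0,1]],[-0.9,[0,-0.0002,0],[0,0,2]],[-0.9,[0,-0.0002,0],[0,0,2]]]'; python3 -c "
from h import *
st()";python3 -m pendant '[[-0.9,[0,-0.0001,0],[0,0,1]],[-0.9,[0,-0.0001,0],[0,0,2]],[-0.9,[0,-0.0001,0],[0,0,2]]]'; python3 -c "
from h import *
st()"
```

```text
clock: 11.05
tool_pos: [0.5336, 0.108, 0.0811]
orientation: [180.0, -0.0, -20.5]
force: [1.4, 0.4, 0.8]
opening: 0.0095
gripper_force: 30.0
F [1.42 0.42 0.85] M [-0.063 -0.203 -0.004] yaw -20.51 p [533.56 108.04  81.13] op 9.48 t 11.05
clock: 11.3
tool_pos: [0.5335, 0.1081, 0.0811]
orientation: [180.0, -0.0, -22.5]
force: [1.2, -0.9, 1.3]
opening: 0.0097
gripper_force: 30.0
F [ 1.22 -0.94  1.31] M [-0.698 -0.372 -0.023] yaw -22.5 p [533.51 108.11  81.1 ] op 9.71 t 11.3
```

```bash
sed -i 's/"t",round/"tau5",round(float(o["tau"][5]),3),"t",round/' h.py; for k in 1; do python3 -m pendant '[[-0.9,[0,0,0],[0,0,1]],[-0.9,[0,0,0],[0,0,1.5]],[-0.9,[0,0,0],[0,0,1.5]]]'; python3 -c "
from h import *
st()"; python3 -m pendant '[[-0.9,[0,0,0],[0,0,1]],[-0.9,[0,0,0],[0,0,1.5]],[-0.9,[0,0,0],[0,0,1.5]]]'; python3 -c "
from h import *
st()"; done
```

```text
clock: 11.55
tool_pos: [0.5335, 0.1082, 0.0811]
orientation: [180.0, -0.0, -23.9]
force: [1.5, -3.0, 1.2]
opening: 0.0099
gripper_force: 30.1
F [ 1.53 -3.01  1.17] M [-1.164 -0.675  0.331] yaw -23.93 p [533.52 108.18  81.11] op 9.91 tau5 -0.493 t 11.55
clock: 11.8
tool_pos: [0.5334, 0.1084, 0.0811]
orientation: [180.0, 0.0, -25.4]
force: [0.6, -2.1, 2.1]
opening: 0.0098
gripper_force: 30.2
F [ 0.62 -2.08  2.1 ] M [-0.753 -0.18   0.334] yaw -25.45 p [533.39 108.41  81.1 ] op 9.8 tau5 -0.525 t 11.8
```

```bash
python3 -m pendant '[[-0.9,[0,0,0],[0,0,-1]],[-0.9,[0,0,0],[0,0,-1]]]'; python3 -c "
from h import *
st()"
```

```text
clock: 11.97
tool_pos: [0.5334, 0.1084, 0.0811]
orientation: [180.0, 0.0, -24.3]
force: [1.3, -1.9, 2.7]
opening: 0.0096
gripper_force: 30.0
F [ 1.28 -1.91  2.71] M [-0.716 -0.152  0.063] yaw -24.33 p [533.39 108.42  81.1 ] op 9.58 tau5 0.148 t 11.97
```

```bash
S='from h import *; st()'; python3 -m pendant '[[-0.9,[0,0,0.0003],[0,0,0.5]],[-0.9,[0,0,0.0006],[0,0,0.5]],[-0.9,[0,0,0.0006],[0,0,0.5]]]' >/dev/null; python3 -c "$S"; python3 -m pendant '[[-0.9,[0,0,0.0003],[0,0,0]],[-0.9,[0,0,0.0005],[0,0,0]],[-0.9,[0,0,0.0005],[0,0,0]]]' >/dev/null; python3 -c "$S"
```

```text
F [-0.26 -1.79  4.55] M [-0.75   0.251  0.24 ] yaw -24.92 p [533.4  108.43  80.65] op 9.71 tau5 -0.218 t 12.22
F [-0.23 -2.02  5.62] M [-0.716  0.3    0.189] yaw -24.93 p [533.41 108.4   80.2 ] op 9.38 tau5 -0.18 t 12.47
```

```bash
S='from h import *; st()'; R='x'; python3 -m pendant '[[-0.9,[0,0,0.0003],[0,0,0]],[-0.9,[0,0,0.0005],[0,0,0]],[-0.9,[0,0,0.0005],[0,0,0]]]' >/dev/null; python3 -c "$S"; python3 -m pendant '[[-0.9,[0,0,0.0003],[0,0,0]],[-0.9,[0,0,0.0005],[0,0,0]],[-0.9,[0,0,0.0005],[0,0,0]]]' >/dev/null; python3 -c "$S"
```

```text
F [-0.65 -2.31  5.96] M [-0.714  0.412  0.176] yaw -24.92 p [533.41 108.44  79.77] op 9.7 tau5 -0.171 t 12.72
F [-1.26 -1.94  7.69] M [-0.721  0.51   0.123] yaw -24.92 p [533.43 108.45  79.35] op 9.94 tau5 -0.161 t 12.97
```

```bash
S='from h import *; st()'; python3 -m pendant '[[-0.9,[0,0,0.0003],[0,0,0]],[-0.9,[0,0,0.0005],[0,0,0]],[-0.9,[0,0,0.0005],[0,0,0]]]' >/dev/null; python3 -c "$S"
```

```text
F [-1.12 -2.16  6.75] M [-0.756  0.542  0.173] yaw -24.92 p [533.44 108.41  78.88] op 9.31 tau5 -0.149 t 13.22
```

```bash
S='from h import *; st()'; python3 -m pendant '[[-0.9,[0,0,0.0003],[0,0,0.1]],[-0.9,[0,0,0.0005],[0,0,0.1]],[-0.9,[0,0,0.0005],[0,0,0.1]]]' >/dev/null; python3 -c "$S"; python3 -m pendant '[[-0.9,[0,0,0.0003],[0,0,0]],[-0.9,[0,0,0.0005],[0,0,0]],[-0.9,[0,0,0.0005],[0,0,0]]]' >/dev/null; python3 -c "$S"
```

```text
F [-1.39 -2.18  7.28] M [-0.749  0.709  0.138] yaw -25.02 p [533.48 108.45  78.5 ] op 9.73 tau5 -0.158 t 13.47
F [-1.23 -2.17  7.99] M [-0.809  0.761  0.147] yaw -25.02 p [533.44 108.43  78.  ] op 9.53 tau5 -0.131 t 13.72
```

```bash
S='from h import *; st()'; python3 -m pendant '[[-0.9,[0,0,0.0003],[0,0,0]],[-0.9,[0,0,0.0005],[0,0,0]],[-0.9,[0,0,0.0005],[0,0,0]]]' >/dev/null; python3 -c "$S"
```

```text
F [-2.49 -2.24  8.12] M [-0.783  0.745  0.155] yaw -25.03 p [533.42 108.4   77.52] op 9.83 tau5 -0.103 t 13.97
```

```bash
S='from h import *; st()'; python3 -m pendant '[[-0.9,[0,0,0.0003],[0,0,0.15]],[-0.9,[0,0,0.0005],[0,0,0.15]],[-0.9,[0,0,0.0005],[0,0,0.15]]]' >/dev/null; python3 -c "$S"; python3 -m pendant '[[-0.9,[0,0,0.0003],[0,0,0]],[-0.9,[0,0,0.0005],[0,0,0]],[-0.9,[0,0,0.0005],[0,0,0]]]' >/dev/null; python3 -c "$S"
```

```text
F [-0.65 -1.48  8.43] M [-0.724  0.64  -0.008] yaw -25.19 p [533.42 108.39  76.94] op 9.89 tau5 -0.014 t 14.22
F [-2.86 -1.76  9.33] M [-0.696  0.859 -0.069] yaw -25.19 p [533.45 108.44  76.57] op 9.85 tau5 -0.006 t 14.47
```

```bash
S='from h import *; st()'; python3 -m pendant '[[-0.9,[0,0,0.0003],[0,0,0.1]],[-0.9,[0,0,0.0005],[0,0,0.1]],[-0.9,[0,0,0.0005],[0,0,0.1]]]' >/dev/null; python3 -c "$S"
```

```text
F [-2.93 -1.53 10.15] M [-0.682  0.961  0.007] yaw -25.29 p [533.47 108.43  76.17] op 9.5 tau5 -0.021 t 14.72
```

The twist moment fell to zero at z≈76.9 mm (about 4 mm of press), so the lock has given. I'll back up slightly, stay within the window and turn.

```bash
S='from h import *; st()'; python3 -m pendant '[[-0.9,[-0.0001,0.0001,-0.0002],[0,0,1]],[-0.9,[-0.0002,0.0002,-0.0002],[0,0,2]],[-0.9,[-0.0002,0.0002,-0.0002],[0,0,3]],[-0.9,[-0.0002,0.0002,-0.0002],[0,0,3]]]' >/dev/null; python3 -c "$S"
```

```text
F [-1.36 -1.29  9.25] M [-0.74   0.675  0.009] yaw -28.34 p [533.48 108.48  76.46] op 9.77 tau5 -0.301 t 15.05
```

```bash
S='from h import *; st()'; python3 -m pendant '[[-0.9,[-0.0001,0.0001,0],[0,0,2]],[-0.9,[-0.0001,0.0001,0],[0,0,4]],[-0.9,[-0.0001,0.0001,0],[0,0,6]],[-0.9,[-0.0001,0.0001,0],[0,0,6]]]' >/dev/null; python3 -c "$S"
```

```text
F [-2.23 -0.9   9.3 ] M [-0.61   0.585 -0.039] yaw -34.41 p [533.47 108.49  76.48] op 9.76 tau5 -0.588 t 15.38
```

```bash
S='from h import *; st()'; python3 -m pendant '[[-0.9,[-0.0001,0.0001,0],[0,0,3]],[-0.9,[-0.0001,0.0002,0],[0,0,6]],[-0.9,[-0.0001,0.0002,0],[0,0,8]],[-0.9,[-0.0001,0.0002,0],[0,0,10]],[-0.9,[-0.0001,0.0002,0],[0,0,10]]]' >/dev/null; python3 -c "$S"
```

```text
F [-1.34 -1.01  9.35] M [-0.467  0.37  -0.034] yaw -44.4 p [533.56 108.59  76.61] op 9.66 tau5 -0.595 t 15.8
```

```bash
S='from h import *; st()'; python3 -m pendant '[[-0.9,[0,0.0001,0.0001],[0,0,3]],[-0.9,[0,0.0001,0.0001],[0,0,6]],[-0.9,[0,0.0001,0.0001],[0,0,8]],[-0.9,[0,0.0001,0.0001],[0,0,10]],[-0.9,[0,0.0001,0.0001],[0,0,10]]]' >/dev/null; python3 -c "$S"
```

```text
F [ 0.14 -1.    8.96] M [-0.303  0.334 -0.06 ] yaw -54.39 p [533.62 108.67  76.57] op 9.44 tau5 -0.595 t 16.22
```

```bash
S='from h import *; st()'; python3 -m pendant '[[-0.9,[0,0,0],[0,0,3]],[-0.9,[0,0,0],[0,0,6]],[-0.9,[0,0,0],[0,0,8]],[-0.9,[0,0,0],[0,0,8]]]' >/dev/null; python3 -c "$S"
```

```text
F [-0.2  -0.74  8.82] M [-0.249  0.299 -0.006] yaw -62.4 p [533.71 108.72  76.59] op 9.5 tau5 -0.65 t 16.55
```

```bash
S='from h import *; st()'; python3 -m pendant '[[-0.9,[0,0,0],[0,0,2.5]],[-0.9,[0,0,0],[0,0,5]],[-0.9,[0,0,0],[0,0,7]],[-0.9,[0,0,0],[0,0,7]]]' >/dev/null; python3 -c "$S"; python3 -m pendant '[[-0.9,[0,0,0],[0,0,1]],[-0.9,[0,0,0],[0,0,1.5]],[-0.9,[0,0,0],[0,0,1.5]]]' >/dev/null; python3 -c "$S"
```

```text
F [-0.08 -0.71  9.78] M [-0.217  0.202  0.017] yaw -69.39 p [533.75 108.74  76.59] op 9.19 tau5 -0.619 t 16.88
F [-0.53 -1.57  8.87] M [-0.212  0.158  0.034] yaw -70.8 p [533.81 108.76  76.63] op 9.69 tau5 -0.185 t 17.13
```

```bash
S='from h import *; st()'; python3 -m pendant '[[-0.9,[0,0,0],[0,0,0.5]],[-0.9,[0,0,0],[0,0,1]],[-0.9,[0,0,0],[0,0,1]]]' >/dev/null; python3 -c "$S"; python3 -m pendant '[[-0.9,[0,0,0],[0,0,0.5]],[-0.9,[0,0,0],[0,0,1]],[-0.9,[0,0,0],[0,0,1]]]' >/dev/null; python3 -c "$S"
```

```text
F [ 0.24 -1.79  9.51] M [-0.16   0.172  0.005] yaw -71.8 p [533.77 108.74  76.61] op 9.78 tau5 -0.159 t 17.38
F [-0.5  -0.88 10.21] M [-0.179  0.144 -0.029] yaw -72.8 p [533.81 108.76  76.64] op 9.35 tau5 -0.159 t 17.63
```

```bash
S='from h import *; st()'; python3 -m pendant '[[-0.9,[0,0,0],[0,0,0.5]],[-0.9,[0,0,0],[0,0,0.5]],[-0.9,[0,0,0],[0,0,0.5]]]' >/dev/null; python3 -c "$S"
```

```text
F [-1.06 -0.92  9.84] M [-0.22   0.166  0.055] yaw -73.26 p [533.81 108.75  76.63] op 9.47 tau5 -0.084 t 17.88
```

```bash
S='from h import *; st()'; python3 -m pendant '[[-0.9,[0,0,0],[0,0,0.4]],[-0.9,[0,0,0],[0,0,0.8]],[-0.9,[0,0,0],[0,0,0.8]]]' >/dev/null; python3 -c "$S"
```

```text
F [ 0.14 -0.45  9.51] M [-0.218  0.267  0.224] yaw -74.07 p [533.79 108.74  76.62] op 9.63 tau5 -0.342 t 18.13
```

```bash
S='from h import *; st()'; python3 -m pendant '[[-0.9,[0,0,0],[0,0,0.4]],[-0.9,[0,0,0],[0,0,0.8]],[-0.9,[0,0,0],[0,0,0.8]]]' >/dev/null; python3 -c "$S"
```

```text
F [-0.36 -1.22  9.26] M [-0.136  0.222  0.414] yaw -74.85 p [533.81 108.77  76.63] op 9.61 tau5 -0.488 t 18.38
```

End stop reached at a yaw of about −73.4°. I'll relax the twist and let the knob rise while still guided.

```bash
S='from h import *; st()'; python3 -m pendant '[[-0.9,[0,0,0],[0,0,-1]],[-0.9,[0,0,0],[0,0,-1]],[-0.9,[0,0,-0.0005],[0,0,-1]],[-0.9,[0,0,-0.001],[0,0,-1]],[-0.9,[0,0,-0.0015],[0,0,-1]],[-0.9,[0,0,-0.002],[0,0,-1]],[-0.9,[0,0,-0.0025],[0,0,-1]],[-0.9,[0,0,-0.003],[0,0,-1]],[-0.9,[0,0,-0.0035],[0,0,-1]],[-0.9,[0,0,-0.0035],[0,0,-1]]]' >/dev/null; python3 -c "$S"
```

```text
F [1.11 0.06 5.44] M [-0.198 -0.473  0.209] yaw -73.86 p [533.77 108.73  79.77] op 9.47 tau5 -0.178 t 19.22
```

```bash
S='from h import *; st()'; python3 -m pendant '[[-0.9,[0,0,-0.0005],[0,0,-0.2]],[-0.9,[0,0,-0.001],[0,0,-0.3]],[-0.9,[0,0,-0.0015],[0,0,-0.3]],[-0.9,[0,0,-0.0015],[0,0,-0.3]]]' >/dev/null; python3 -c "$S"
```

```text
F [3.82 1.36 3.4 ] M [ 0.434 -1.437  0.114] yaw -73.55 p [533.69 108.7   80.97] op 9.63 tau5 -0.1 t 19.55
```

```bash
S='from h import *; st()'; python3 -m pendant '[[-0.9,[0,-0.0002,-0.0002],[0,0,0]],[-0.9,[0,-0.0004,-0.0002],[0,0,0]],[-0.9,[0,-0.0004,-0.0002],[0,0,0]]]' >/dev/null; python3 -c "$S"; python3 -m pendant '[[-0.75,[0,-0.0004,-0.0002],[0,0,0]],[-0.7,[0,-0.0004,-0.0002],[0,0,0]],[-0.6,[0,-0.0004,-0.0002],[0,0,0]],[-0.55,[0,-0.0004,-0.0002],[0,0,0]],[-0.5,[0,-0.0004,-0.0002],[0,0,0]],[-0.5,[0,-0.0004,-0.0002],[0,0,0]]]' >/dev/null; python3 -c "$S"
```

```text
F [3.46 2.51 3.37] M [ 0.895 -1.542  0.137] yaw -73.55 p [533.71 108.67  80.94] op 9.63 tau5 -0.109 t 19.8
F [ 0.6  -0.52 -0.5 ] M [ 0.07   0.129 -0.014] yaw -73.58 p [532.66 107.8   80.4 ] op 21.47 tau5 -0.001 t 20.3
```

```bash
python3 -m pendant '[[-0.5,[0,0,-0.004],[0,0,0]],[-0.5,[0,0,-0.01],[0,0,0]],[-0.5,[0,0,-0.02],[0,0,0]],[-0.5,[0,0,-0.03],[0,0,0]],[-0.5,[0,0,-0.05],[0,0,0]],[-0.5,[0,0,-0.08],[0,0,0]],[-0.5,[0,0,-0.11],[0,0,0]],[-0.5,[0,0,-0.13],[0,0,0]],[-0.5,[0,0,-0.13],[0,0,0]]]'; python3 -c "
from h import *
print(shift([.46,-.25,.21]))"
```

```text
clock: 21.05
tool_pos: [0.5361, 0.1092, 0.2174]
orientation: [-179.5, 0.1, -73.5]
force: [0.9, 0.2, 0.2]
opening: 0.0217
gripper_force: 0.0
[322.9 175.    5.5]
```

```bash
python3 -m pendant '[[-0.5,[0.032,0.017,0],[0,0,0]],[-0.5,[0.064,0.035,0],[0,0,0]],[-0.5,[0.096,0.052,0],[0,0,0]],[-0.5,[0.128,0.07,0],[0,0,0]],[-0.5,[0.16,0.087,0],[0,0,0]],[-0.5,[0.192,0.105,0],[0,0,0]],[-0.5,[0.224,0.122,0],[0,0,0]],[-0.5,[0.256,0.14,0],[0,0,0]],[-0.5,[0.288,0.157,0],[0,0,0]],[-0.5,[0.32,0.175,0],[0,0,0]]]'; python3 -c "
from h import *
crops([('top',395,212,25),('top',320,220,100)],'c6')"
```

```text
clock: 21.88
tool_pos: [0.4557, -0.2497, 0.2121]
orientation: [-179.9, -0.0, -73.5]
force: [0.5, 0.1, 0.6]
opening: 0.0219
gripper_force: 0.0
```

View pics/c6.png

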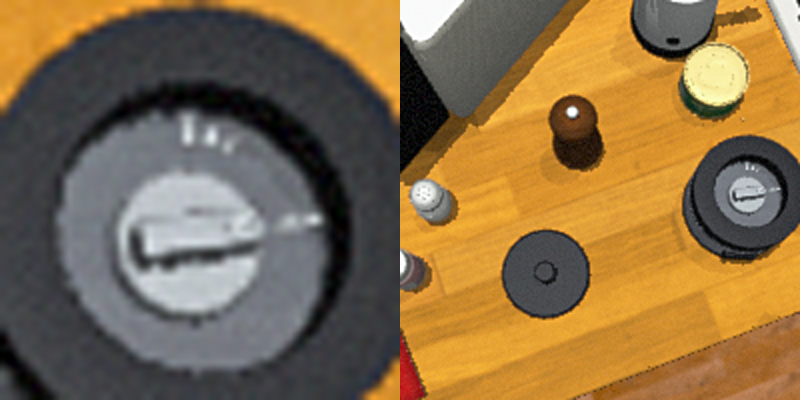

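The knob points at the tick with its skirt at its original height. The grinder hasn't moved, the lid sits right way up near crop (545,272), and the bystanders are undisturbed.

```bash
python3 -c "
from plant import workorder
print(workorder.close_job())"
```

```text
the job is handed in; nothing more can be done
None
```

I handed the job in at about 22 s: the lid is right way up on the worktop, the knob passed its lock at about 4 mm, was turned clockwise to the end stop and sprang back up into the notch, and the last picture shows the grinder and the other things where they stood.

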